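# Park the upright drill case in the bench corner by pushing it low

## Task

Put the black drill case away at the back of the bench: push it across and back until its broad side stands flush against the side of the blue small-parts drawer cabinet and its far end is up against the wooden upstand. It is heavy and stands on its narrow edge, so push it with the fingers alone, low enough near its foot that it slides and never rocks; do not lift it or take it by its yellow handle. Leave the spray can, the screw jar and the screwdriver where they are, and finish with the arm clear.

Things in the scene. Friction and masses are not known exactly. Their poses are not given: they have to be found in the camera images.
- case: black drill case, loose, 2 to 3 kg, on its narrow edge: 270 mm long (its x), 90 thick (its y), 214 high, handle on top to 250. Sides and ends flat and vertical; two 4 mm rubber foot rails. Origin: centre of its underside. Its x points away from the robot to the upstand, up to 20 degrees off. Sliding takes 9 to 21 N; pushed along its y above 60 mm height it may tip, below 40 mm it slides.
- case_handle: yellow carry handle of the case: a round bar 16 mm thick, 116 mm long in x, above the middle of the case at 216 to 250 mm height, fixed to the case. Fingers must not touch it. Its origin and axes coincide with those of the case.
- upstand: low wooden board fixed along the back of the bench: 1100 mm long, 70 high, 18 thick. Origin: at the foot of its front face (towards the robot), mid-length; x points away from the robot at right angles to that face, y along the board, z up. The front face is the plane x = 0.
- drawers: blue cabinet with twelve little grey and white drawers facing the robot and an open tray on its roof, fixed: 220 mm deep (x), 160 wide (y), 226 high, axes parallel to the upstand's. Origin: centre of its underside; its sides are the planes y = -80 and +80 mm. It stands 3 mm before the upstand, 340 mm left or right of the upstand's middle.
- charger: low grey battery charger with two black and yellow packs, fixed: 220 mm deep (x), 160 wide (y), 72 high, axes parallel to the upstand's. Origin: centre of its underside. It stands 340 mm to the other side of the upstand's middle than the cabinet. 520 mm are free between the two; the case starts about midway, 20 to 70 mm short of the upstand.
- spray_can: orange spray can, upright, loose, 60 mm across, 150 high. Origin: centre of its underside. It stands in front of the cabinet or of the charger. Leave it.
- screw_jar: glass jar with a steel lid, upright, loose, 68 mm across, 85 high. Origin: centre of its underside. It stands in front of the charger or cabinet, on the other side from the can. Leave it.
- screwdriver: red screwdriver lying on the bench, loose, 180 mm long (along its x), about 30 high. Origin: under its middle. It lies on the robot's left, beyond the can or jar. Leave it.

How it is judged (in metres and radians):
At the end, for the whole second after the job is handed in: the case stands upright and at rest on the bench, parallel to the upstand's x axis (square to the board) within 2 degrees, its far end no more than 8 mm from the upstand and its broad side no more than 7 mm from the side of the drawer cabinet (x of case in the frame of upstand between -0.143 and -0.128 m and angle between the x axis of case and the x axis of upstand, either way round below 0.035 rad and y of case in the frame of drawers between -0.132 and 0.132 m and angle between case's own z axis and vertical below 0.03 rad and height (world z) of case below 0.006 m and linear speed of case below 0.01 m/s); the robot touches nothing.
It fails at once if the case rocks or tips (more than 6 degrees off upright) (angle between case's own z axis and vertical above 0.105 rad).
It fails at once if the case is lifted off the bench (height (world z) of case above 0.012 m).
It fails at once if the fingers touch the carry handle (contact force between the fingers and case_handle above 0.5 N).
It fails at once if the spray can, the screw jar or the screwdriver is disturbed (moved more than 20 mm or tipped) (distance of any of spray_can, screw_jar, screwdriver from where it was at the start of the episode above 0.02 m or angle between any of spray_can, screw_jar's own z axis and vertical above 0.3 rad).
It fails at once if the case is pushed with the arm or the gripper's body instead of the fingers (contact force between the arm and case above 10 N).
It also fails if it takes over 69 s, if anything falls off the work surface, if the arm or the gripper's body presses on something with over 40 N, if the wrist force passes 120 N, or if a joint passes its speed limit or range.

## Robot

A 6-joint arm with a two-finger parallel gripper is mounted at the origin on the work surface. World frame = base frame: x ahead of the robot, y to its left, z up, the work surface at z = 0. Lengths are in mm, angles in rad, forces in N, time in s.
With the tool pointing down it reaches from about 350 to 975 mm from the base axis. Payload 7.1 kg.
Tool frame: the origin (TCP) lies midway between the tips of the shut fingers; the grasp point (between the pads) lies 19 mm behind it; z points along the fingers, y is the line along which they close (so a half turn about z gives the same grasp; the last joint's range is limited). The gripper opens to 88 mm and grips with 3 to 60 N. Pads are 20 mm wide; open, the fingers measure 115 mm over their backs; the gripper's body (75 mm by 178 mm) begins 61 mm behind the grasp point.
Start: joints at [-1.178, 0.423, 1.63, -0, 1.089, -0.019], TCP at [250.177, -572.727, 222.675] pointing down, gripper open.
Joint ranges: [-3, 3], [-0.9, 2.11], [0.09, 2.58], [-1.31, 4.45], [0.11, 2.69], [-2.54, 2.54]. Speed limits (rad/s): [2.39, 2.39, 3.01, 3.14, 3.14, 3.14].

## Interface

Orientations are given as a rotation vector (axis times angle).
In Python, from workcell import ctrl gives the robot as it stands.
- The arm moves only by the shell command python3 -m inch 'ROWS' [OPENING]. ROWS is JSON, a list of rows, each an object with "xyz": the shift along the tool's x, y, z in mm, a list of three; "rot": the turn, a rotation vector about the tool's x, y, z in rad, a list of three. In form: [{"xyz": [dx, dy, dz], "rot": [ax, ay, az]}, ...]. A call has 1 to 12 rows; each row is the pose to reach, as a shift and turn from the pose commanded when the call began, along the tool's axes at that moment; what a row does not reach only later rows make up. A row lasts 1/12 s, in which the tool goes at most 41.7 mm and 7.16 degrees, less where a joint would pass 70% of its speed; a pose out of reach is approached as far as the arm can. A call with a gripper value outside its range is refused whole. OPENING is the closure in counts, from 0 (fully open) to 255 (shut), set as the call begins (- or left out, the last holds). The fingers move at their own pace and stop on an object; the grip force is fixed at half the most. Time passes only in rows, so rows that repeat a pose let the fingers close. It gives the time, the measured TCP pose, the force, the opening and the grip force at its end, in the units of the state.
- ctrl.get_obs(): the state, without advancing time (a new reading comes with each control period).
- ctrl.get_image(name): name is "scene" or "top" or "wrist"; returns the picture (400x640x3 uint8, red, green, blue); there is no depth.
- ctrl.camera_model(name): a dict with "fx", "fy", "cx", "cy" (pixels), "position" and "attitude" of the camera in the world. Camera axes: x right, y up, looking along -z (the intrinsics and any distortion apply to the point x, -y, -z); pixel columns grow to the right and rows downward; lengths in mm; the calibration is good to about 2 mm. A picture is of the moment at which its call begins: read the wrist's pose just before it. camera_model takes no time and is no camera call; for the wrist camera it gives the pose at the moment of the call.
- ctrl.close_job(): hands the job in; it is judged then, once.
The state is a dict: "t": time; "qpos": joint angles; "qvel": joint speeds; "joint_torque": joint torques, N m; "ee_pos": TCP position; "orientation": TCP orientation; "ft_force": force on the tool from outside, world axes, zero at the start; "moment": the same for the moment, N m; "width": finger opening in mm; "grasp_force": force on a finger pad.
Only numpy, scipy, OpenCV 4.12 (cv2) and the standard library are available. Lean on these libraries where they do the work, as an engineer would, in place of code of your own. Each camera call takes 0.05 s, during which the arm holds its last target. There are 200 camera calls.

## Working session

There is one attempt and no reset: what is moved stays moved. The work goes in short steps, Python scripts to look and compute and a shell command to move; the robot and the scene stay as the last step left them, time stands still between calls to the robot, and variables do not carry over. Pictures are saved under pics/ and viewed, at most 10 in all, crops included, and the job is handed in when it is done.

```bash
mkdir -p pics; ls
python3 - <<'E'
from workcell import ctrl
import cv2
o=ctrl.get_obs();print(o)
for n in("scene","top"):
    print(n,ctrl.camera_model(n))
    cv2.imwrite(f"pics/{n}0.png",ctrl.get_image(n)[:,:,::-1])
E
```

```text
pics
{'t': 0.0, 'qpos': array([-1.17799692e+00,  4.23831091e-01,  1.63068292e+00,  5.33488367e-05,
        1.08859320e+00, -1.89922637e-02]), 'qvel': array([ 5.68275644e-04,  5.52420143e-04, -9.60679451e-05, -1.84147772e-04,
        1.52715588e-03, -4.24229909e-04]), 'joint_torque': array([ 2.75845247e-03, -5.44625545e+01, -2.73665214e+01,  6.45677629e-02,
        2.28633697e-02, -1.18062217e-04]), 'ee_pos': array([ 249.98747747, -572.22503334,  221.91056611]), 'orientation': array([-3.07377924e+00, -6.41936136e-01,  3.68971860e-04]), 'ft_force': array([ 0.48283896, -0.00431163,  0.06600228]), 'moment': array([0.03429532, 0.00877561, 0.02444043]), 'grasp_force': 0.0, 'width': 88.11272186716535}
scene {'fx': 394.9089682849998, 'fy': 394.9089682849998, 'cx': 322.3286352360923, 'cy': 197.57113762663633, 'position': array([ 963.51911643,   -5.33242278, 1111.75914577]), 'attitude': array([0.26220088, 0.22429059, 1.37980952])}
top {'fx': 421.0948951562349, 'fy': 421.0948951562349, 'cx': 320.405798454666, 'cy': 206.21671422041342, 'position': array([ 393.3951154 ,   53.30837576, 1520.20317199]), 'attitude': array([ 0.11605433, -0.12534464, -1.5516977 ])}
```

View pics/scene0.png

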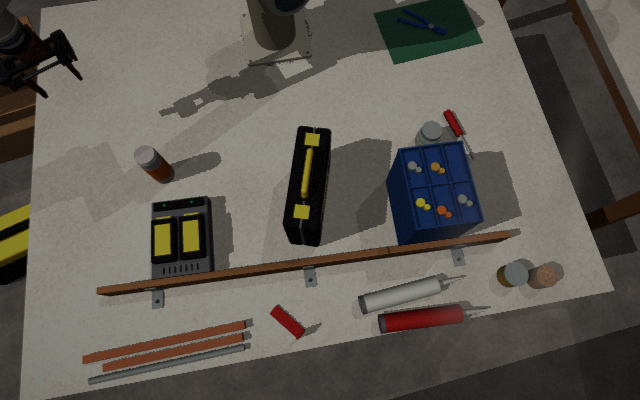

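View pics/top0.png

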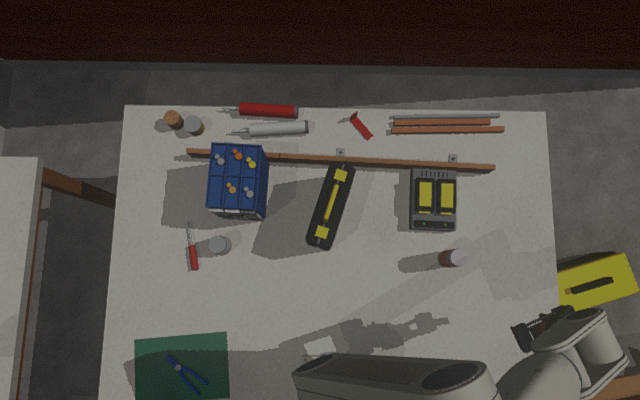

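The case stands between the charger (robot's right) and the cabinet (robot's left). In the top view it runs from about (318,245) to (345,165), leaning away from the cabinet at its far end. The can is at (450,258), the jar at (220,244) and the screwdriver at (192,250). Next I measure poses from masks.

```bash
cat > h.py <<'E'
import numpy as np, cv2
from workcell import ctrl
from scipy.spatial.transform import Rotation as R
def ray(m,uv):
    uv=np.atleast_2d(uv).astype(float)
    d=np.c_[(uv[:,0]-m["cx"])/m["fx"],-(uv[:,1]-m["cy"])/m["fy"],-np.ones(len(uv))]
    return R.from_rotvec(m["attitude"]).apply(d)
def onz(m,uv,z):
    d=ray(m,uv);p=np.array(m["position"]);return p+d*((z-p[2])/d[:,2])[:,None]
def tri(m1,u1,m2,u2):
    d1,d2=ray(m1,u1)[0],ray(m2,u2)[0];p1,p2=np.array(m1["position"]),np.array(m2["position"])
    s=np.linalg.lstsq(np.c_[d1,-d2],p2-p1,rcond=None)[0]
    a,b=p1+s[0]*d1,p2+s[1]*d2;return (a+b)/2,np.linalg.norm(a-b)
def blobs(img,lo,hi,amin=20):
    m=cv2.inRange(cv2.cvtColor(img,cv2.COLOR_RGB2HSV),np.array(lo),np.array(hi))
    c,_=cv2.findContours(m,cv2.RETR_EXTERNAL,cv2.CHAIN_APPROX_NONE)
    return sorted([k for k in c if cv2.contourArea(k)>amin],key=cv2.contourArea,reverse=True)
E
python3 - <<'E'
from h import *
np.set_printoptions(precision=1,suppress=True)
for n in("scene","top"):
    im=cv2.imread(f"pics/{n}0.png")[:,:,::-1];m=ctrl.camera_model(n)
    for nm,lo,hi,a in(("yellow",(22,120,100),(35,255,255),30),("blue",(105,120,30),(125,255,255),300),("wood",(4,90,40),(17,255,255),150),("black",(0,0,0),(180,255,32),400)):
        for c in blobs(np.ascontiguousarray(im),lo,hi,a)[:6]:
            r=cv2.minAreaRect(c);print(n,nm,cv2.contourArea(c),np.array(r[0]),cv2.boxPoints(r).round(0).tolist())
ms,mt=ctrl.camera_model("scene"),ctrl.camera_model("top")
E
python3 - <<'E'
import cv2
a=cv2.imread('pics/top0.png')[130:270,170:480];cv2.imwrite('pics/topc.png',cv2.resize(a,None,fx=2.5,fy=2.5,interpolation=cv2.INTER_CUBIC))
a=cv2.imread('pics/scene0.png')[110:300,90:540];cv2.imwrite('pics/scenec.png',cv2.resize(a,None,fx=1.7,fy=1.7,interpolation=cv2.INTER_CUBIC))
E
```

```text
scene yellow 489.0 [ 14.1 244.8] [[-7.0, 245.0], [28.0, 229.0], [35.0, 245.0], [0.0, 261.0]]
scene yellow 424.0 [190.5 235.5] [[183.0, 220.0], [198.0, 220.0], [198.0, 251.0], [183.0, 251.0]]
scene yellow 417.0 [162.5 239.5] [[155.0, 224.0], [170.0, 224.0], [170.0, 255.0], [155.0, 255.0]]
scene yellow 372.0 [ 14.4 216.7] [[-5.0, 219.0], [29.0, 203.0], [34.0, 215.0], [-0.0, 230.0]]
scene yellow 182.5 [305.8 172.4] [[300.0, 197.0], [307.0, 148.0], [312.0, 148.0], [305.0, 197.0]]
scene yellow 174.0 [301.4 211.3] [[293.0, 217.0], [295.0, 204.0], [310.0, 205.0], [308.0, 219.0]]
scene blue 6979.0 [432.6 190.9] [[380.0, 152.0], [466.0, 135.0], [485.0, 230.0], [399.0, 247.0]]
scene wood 2530.0 [302.8 263.2] [[95.0, 287.0], [509.0, 230.0], [511.0, 240.0], [96.0, 296.0]]
scene wood 1294.0 [606.   77.3] [[564.0, 3.0], [574.0, -2.0], [648.0, 152.0], [638.0, 157.0]]
scene wood 1231.5 [163.  341.9] [[80.0, 356.0], [244.0, 320.0], [246.0, 328.0], [82.0, 364.0]]
scene wood 1070.0 [172.5 352.1] [[101.0, 363.0], [242.0, 332.0], [244.0, 341.0], [103.0, 372.0]]
scene wood 630.5 [ 17.2 101. ] [[-5.0, 98.0
[... 1326 characters left out ...]
0, 206.0], [210.0, 142.0], [266.0, 145.0], [262.0, 210.0]]
top wood 836.0 [379.5 161.1] [[265.0, 158.0], [265.0, 152.0], [494.0, 164.0], [494.0, 170.0]]
top wood 805.5 [614.5 386.5] [[590.0, 374.0], [639.0, 374.0], [639.0, 399.0], [590.0, 399.0]]
top wood 530.0 [ 61.3 181.5] [[38.0, 182.0], [43.0, 167.0], [84.0, 181.0], [79.0, 196.0]]
top wood 514.5 [447. 129.] [[391.0, 126.0], [503.0, 126.0], [503.0, 132.0], [391.0, 132.0]]
top wood 469.5 [442.  121.5] [[394.0, 119.0], [490.0, 118.0], [490.0, 124.0], [394.0, 125.0]]
top wood 304.5 [ 29.4 292. ] [[15.0, 399.0], [41.0, 185.0], [44.0, 185.0], [18.0, 399.0]]
top black 33089.0 [319.5  34.5] [[-0.0, 0.0], [639.0, 0.0], [639.0, 69.0], [0.0, 69.0]]
```

View pics/topc.png

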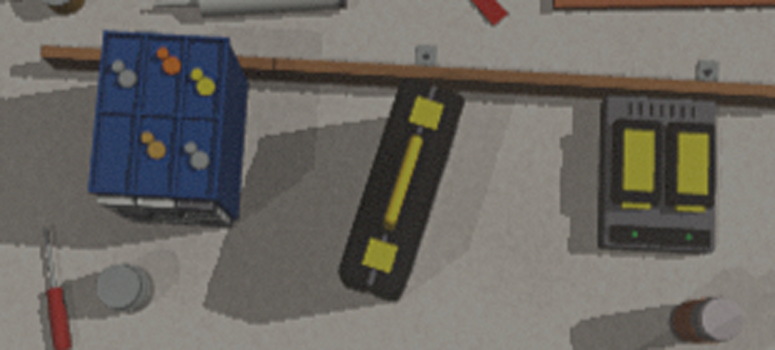

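Run:
```python
from h import *
np.set_printoptions(precision=1,suppress=True)
ms,mt=ctrl.camera_model("scene"),ctrl.camera_model("top")
for n,a,b in(("handle",(305.8,172.4),(331.1,201.5)),("latch far",(301.4,211.3),(340.2,174.9))):print(n,tri(ms,a,mt,b))
h=onz(mt,[(325.5,218.5),(337,184.5)],245);print("handle ends",h,np.degrees(np.arctan2(*(h[1]-h[0])[[1,0]])))
l=onz(mt,[(321.8,231.8),(340.2,174.9)],214);print("latch",l,l.mean(0),np.degrees(np.arctan2(*(l[1]-l[0])[[1,0]])))
L={}
for n,m in(("scene",ms),("top",mt)):
    im=np.ascontiguousarray(cv2.imread(f"pics/{n}0.png")[:,:,::-1])
    c=blobs(im,(4,90,40),(17,255,255),150)
    k=[k for k in c if (abs(np.array(cv2.minAreaRect(k)[0])-((302.8,263.2) if n=="scene" else (379.5,161.1)))<3).all()][0][:,0]
    us=np.arange(k[:,0].min()+3,k[:,0].max()-2);v=np.array([k[k[:,0]==u,1].min() for u in us])-.5
    for _ in range(4):
        p=np.polyfit(us,v,1);g=abs(np.polyval(p,us)-v)<1.2;us,v=us[g],v[g]
    e=[us.min(),us.max()];w=onz(m,np.c_[e,np.polyval(p,e)],70);print(n,"edge z70",w,"angle of normal",np.degrees(np.arctan2(*(w[1]-w[0])[[1,0]]))%180-90)
# board ends
print("board ends scene",onz(ms,[(97,288),(509,232)],70),"top",onz(mt,[(187,149),(494,165)],70))
# cabinet roof corners (crop /2.5 + offset)
q=np.array([(105,32),(230,38),(215,205),(92,192)])/2.5+(170,130);print("roof",onz(mt,q,226))
print("jar",onz(mt,[(220,244)],85),"can",onz(mt,[(170+718/2.5,130+320/2.5)],150),"sd",onz(mt,[(170+57/2.5,130+310/2.5)],15))
```

```text
handle (array([608.7,  14.7, 232.9]), np.float64(0.7801017597570525))
latch far (array([697.5, -12.6, 216.4]), np.float64(3.141592916562642))
handle ends [[553.8  31.1 245. ]
 [660.2  -3.  245. ]] -17.78069545818327
latch [[515.8  41.5 214. ]
 [698.  -14.2 214. ]] [606.9  13.6 214. ] -17.03046318385404
scene edge z70 [[ 761.5 -560.6   70. ]
 [ 805.9  525.5   70. ]] angle of normal -2.3441042031492714
top edge z70 [[ 809.3  235.5   70. ]
 [ 778.9 -556.9   70. ]] angle of normal -2.1957613840007326
board ends scene [[ 764.  -565.7   70. ]
 [ 811.1  529.4   70. ]] top [[ 816.5  523.4   70. ]
 [ 776.7 -567.5   70. ]]
roof [[792.8 394.8 226. ]
 [787.6 235.8 226. ]
 [573.  246.5 226. ]
 [586.8 399.7 226. ]]
jar [[480.9 385.5  85. ]] can [[ 443.7 -398.8  150. ]] sd [[448.3 496.1  15. ]]
```

View pics/scenec.png

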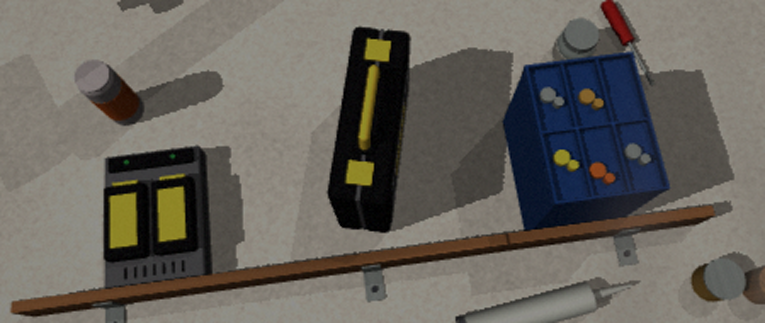

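The crops confirm the picture: the case is clear of everything. The board normal is about -2.3°, with the front at x≈783 (y=0) and the middle at y≈-20. The case centre is at about (607,14) with yaw about -17°. Plan: use open fingers tilted 35°, aligned with the board frame. Push +y low, so the case squares itself on both fingers, then push its near end.

```bash
cat >> h.py <<'E'
YAW=np.radians(-2.28);C,S=np.cos(YAW),np.sin(YAW)
XU,YU,ZU=np.array([C,S,0]),np.array([-S,C,0]),np.array([0,0,1.])
O=np.array([782.8,-20,0])
up=lambda p:np.array([(p-O)@XU,(p-O)@YU,p[2]])
wo=lambda a:O+a[0]*XU+a[1]*YU+a[2]*ZU
def att(push,tilt):           # tool x along horizontal 'push', tool z tilted forward
    z=-ZU*np.cos(tilt)+push*np.sin(tilt); x=push*np.cos(tilt)+ZU*np.sin(tilt)
    return R.from_matrix(np.c_[x,np.cross(z,x),z])
def rel(p,Rt):
    o=ctrl.get_obs();R0=R.from_rotvec(o["orientation"])
    return R0.inv().apply(p-o["ee_pos"]).round(1),(R0.inv()*Rt).as_rotvec().round(3)
E
python3 - <<'E'
from h import *
np.set_printoptions(precision=3,suppress=True)
A=att(YU,np.radians(35))
c=np.array([607,14,0]);print("case in upstand",up(c))
R0=R.from_rotvec(ctrl.get_obs()["orientation"]);print(R0.as_matrix())
for a in((-167,-120,230),(-167,-120,20)):print(wo(a),rel(wo(a),A))
E
```

```text
case in upstand [-177.013   26.979    0.   ]
[[ 0.916  0.4   -0.001]
 [ 0.4   -0.916  0.001]
 [ 0.    -0.001 -1.   ]]
[ 611.158 -133.261  230.   ] (array([ 506.7, -257.8,   -7.7]), array([ 0.34 ,  0.544, -1.083]))
[ 611.158 -133.261   20.   ] (array([ 506.7, -257.5,  202.3]), array([ 0.34 ,  0.544, -1.083]))
```

```bash
python3 -m inch '[{"xyz":[0,0,-30],"rot":[0,0,0]},{"xyz":[40,-20,-40],"rot":[0,0,0]},{"xyz":[75,-38,-40],"rot":[0.03,0.05,-0.1]},{"xyz":[110,-56,-40],"rot":[0.06,0.1,-0.2]},{"xyz":[145,-74,-40],"rot":[0.09,0.15,-0.3]},{"xyz":[180,-92,-40],"rot":[0.12,0.2,-0.39]},{"xyz":[215,-110,-40],"rot":[0.15,0.24,-0.48]},{"xyz":[250,-128,-40],"rot":[0.18,0.29,-0.57]},{"xyz":[285,-146,-40],"rot":[0.21,0.33,-0.66]},{"xyz":[320,-164,-40],"rot":[0.24,0.38,-0.75]},{"xyz":[355,-182,-40],"rot":[0.27,0.43,-0.85]},{"xyz":[390,-200,-40],"rot":[0.29,0.47,-0.93]}]' 0
python3 - <<'E'
from h import *
print(rel(wo((-167,-120,230)),att(YU,np.radians(35))),ctrl.get_obs()["qpos"].round(2))
E
```

```text
t: 1.1
ee_pos: [528.3, -232.0, 262.3]
orientation: [-2.109, -1.722, -0.541]
ft_force: [0.4, 0.2, -0.1]
width: 87.9
grasp_force: 0.0
(array([81.8, 63.8, 83. ]), array([ 0.05 ,  0.074, -0.148])) [-0.67  0.45  1.6   0.46  1.41 -0.62]
```

```bash
python3 -m inch '[{"xyz":[18,14,18],"rot":[0.01,0.02,-0.03]},{"xyz":[36,28,36],"rot":[0.02,0.035,-0.07]},{"xyz":[55,43,55],"rot":[0.035,0.05,-0.1]},{"xyz":[70,55,70],"rot":[0.04,0.065,-0.13]},{"xyz":[82,64,83],"rot":[0.05,0.074,-0.148]},{"xyz":[82,64,83],"rot":[0.05,0.074,-0.148]},{"xyz":[82,64,83],"rot":[0.05,0.074,-0.148]},{"xyz":[82,64,83],"rot":[0.05,0.074,-0.148]}]'
python3 - <<'E'
from h import *
print(rel(wo((-167,-120,20)),att(YU,np.radians(35))),ctrl.get_obs()["qpos"].round(2))
cv2.imwrite("pics/s1.png",ctrl.get_image("scene")[:,:,::-1])
E
```

```text
t: 1.77
ee_pos: [610.6, -135.3, 230.0]
orientation: [-1.92, -1.837, -0.6]
ft_force: [1.0, -0.0, 0.3]
width: 88.1
grasp_force: 0.0
(array([-118.2,    0.8,  173.6]), array([ 0.001,  0.003, -0.004])) [-0.49  0.55  1.54  0.55  1.38 -0.65]
```

View pics/s1.png

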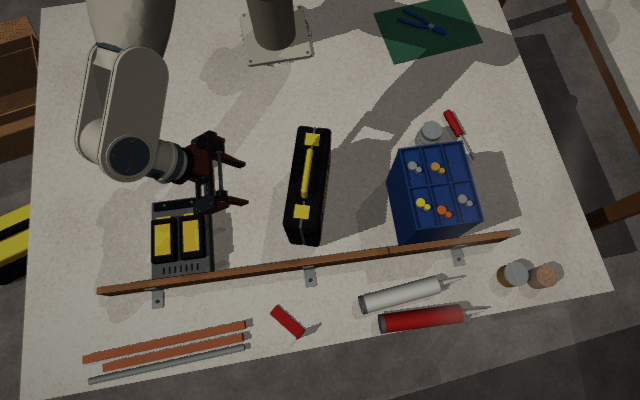

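The fingers, at (235,165)–(240,203), face the case's right side and are free to descend.

```bash
python3 -m inch '[{"xyz":[-20,0,29],"rot":[0,0,0]},{"xyz":[-40,0,58],"rot":[0,0,0]},{"xyz":[-60,0,87],"rot":[0,0,0]},{"xyz":[-80,1,116],"rot":[0,0,0]},{"xyz":[-97,1,142],"rot":[0,0,0]},{"xyz":[-108,1,159],"rot":[0,0,0]},{"xyz":[-115,1,169],"rot":[0,0,0]},{"xyz":[-118,1,173],"rot":[0,0,0]},{"xyz":[-118,1,173],"rot":[0,0,0]},{"xyz":[-118,1,173],"rot":[0,0,0]}]'
python3 - <<'E'
from h import *
print(up(ctrl.get_obs()["ee_pos"]))
for y in(-60,0):print(rel(wo((-167,y,20)),att(YU,np.radians(35))))
E
```

```text
t: 2.65
ee_pos: [612.5, -133.8, 22.0]
orientation: [-1.921, -1.838, -0.603]
ft_force: [0.0, 0.2, -0.4]
width: 88.1
grasp_force: 0.0
[-165.58950047 -120.51254017   21.96529826]
(array([48.6, -1.7, 36.1]), array([ 0.003,  0.004, -0.003]))
(array([97.8, -2. , 70.4]), array([ 0.003,  0.004, -0.003]))
```

```bash
python3 -m inch '[{"xyz":[10,0,6],"rot":[0,0,0]},{"xyz":[20,0,13],"rot":[0,0,0]},{"xyz":[30,0,20],"rot":[0,0,0]},{"xyz":[39,0,27],"rot":[0,0,0]},{"xyz":[46,0,33],"rot":[0,0,0]},{"xyz":[51,-1,37],"rot":[0,0,0]},{"xyz":[55,-1,40],"rot":[0,0,0]},{"xyz":[59,-1,42.5],"rot":[0,0,0]},{"xyz":[62,-1,45],"rot":[0,0,0]},{"xyz":[65,-1,47],"rot":[0,0,0]},{"xyz":[68,-1,49],"rot":[0,0,0]},{"xyz":[71,-1,51],"rot":[0,0,0]}]'
python3 -m inch '[{"xyz":[3.3,0,2.3],"rot":[0,0,0]},{"xyz":[6.6,0,4.6],"rot":[0,0,0]},{"xyz":[9.9,0,6.9],"rot":[0,0,0]},{"xyz":[13.2,0,9.2],"rot":[0,0,0]},{"xyz":[16.5,0,11.5],"rot":[0,0,0]},{"xyz":[19.8,0,13.8],"rot":[0,0,0]},{"xyz":[23.1,0,16.1],"rot":[0,0,0]},{"xyz":[26.4,0,18.4],"rot":[0,0,0]},{"xyz":[29.7,0,20.7],"rot":[0,0,0]},{"xyz":[33,0,23],"rot":[0,0,0]}]'
python3 - <<'E'
from h import *
print(up(ctrl.get_obs()["ee_pos"]))
for y in(20,150):print(rel(wo((-167,y,20)),att(YU,np.radians(35))))
im=ctrl.get_image("scene");cv2.imwrite("pics/s2.png",cv2.resize(im[100:300,130:530,::-1],None,fx=2,fy=2))
E
```

```text
t: 3.65
ee_pos: [615.9, -48.1, 19.1]
orientation: [-1.925, -1.839, -0.601]
ft_force: [1.3, -10.9, -1.4]
width: 87.8
grasp_force: 5.2
t: 4.48
ee_pos: [618.7, -8.4, 19.2]
orientation: [-1.927, -1.839, -0.603]
ft_force: [3.0, -10.1, -0.4]
width: 87.6
grasp_force: 4.9
[-164.39364192    5.08146333   19.16549082]
(array([12.7, -2.7,  7.8]), array([ 0.007,  0.008, -0.005]))
(array([119.8,  -3.8,  81.5]), array([ 0.007,  0.008, -0.005]))
```

View pics/s2.png

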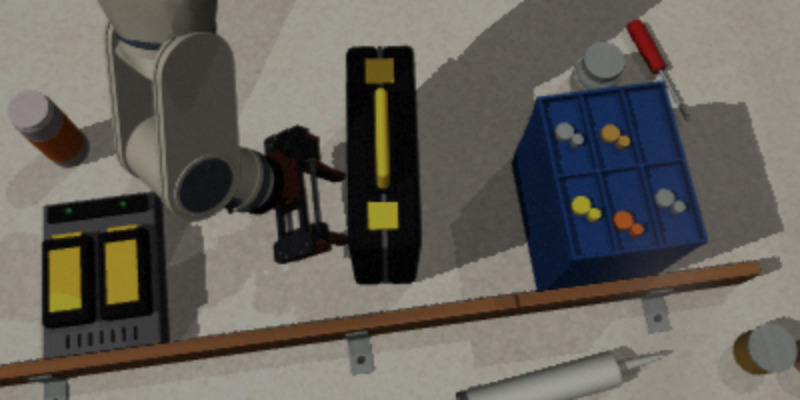

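The case at (380,160) in the crop has almost squared itself, with both fingers on its side and a push force of about 10 N. I carry on.

```bash
python3 -m inch '[{"xyz":[4.1,0,2.8],"rot":[0,0,0]},{"xyz":[8.2,-1,5.6],"rot":[0,0,0]},{"xyz":[12.3,-1,8.5],"rot":[0,0,0]},{"xyz":[16.4,-2,11.3],"rot":[0,0,0]},{"xyz":[20.5,-2,14.1],"rot":[0,0,0]},{"xyz":[24.6,-3,16.9],"rot":[0,0,0]},{"xyz":[28.7,-3,19.7],"rot":[0,0,0]},{"xyz":[32.8,-3,22.5],"rot":[0,0,0]},{"xyz":[36.9,-3,25.3],"rot":[0,0,0]},{"xyz":[41,-3,28.1],"rot":[0,0,0]},{"xyz":[45.1,-3,31],"rot":[0,0,0]},{"xyz":[49.2,-3,33.8],"rot":[0,0,0]}]'
python3 -m inch '[{"xyz":[4.1,0,2.8],"rot":[0,0,0]},{"xyz":[8.2,0,5.6],"rot":[0,0,0]},{"xyz":[12.3,0,8.5],"rot":[0,0,0]},{"xyz":[16.4,0,11.3],"rot":[0,0,0]},{"xyz":[20.5,0,14.1],"rot":[0,0,0]},{"xyz":[24.6,0,16.9],"rot":[0,0,0]},{"xyz":[28.7,0,19.7],"rot":[0,0,0]},{"xyz":[32.8,0,22.5],"rot":[0,0,0]},{"xyz":[36.9,0,25.3],"rot":[0,0,0]},{"xyz":[41,0,28.1],"rot":[0,0,0]}]'
python3 - <<'E'
from h import *
print(up(ctrl.get_obs()["ee_pos"]))
for y in(150,):print(rel(wo((-167,y,20)),att(YU,np.radians(35))))
im=ctrl.get_image("scene");cv2.imwrite("pics/s3.png",cv2.resize(im[100:300,130:530,::-1],None,fx=2,fy=2))
E
```

```text
t: 5.53
ee_pos: [617.3, 51.4, 19.3]
orientation: [-1.924, -1.841, -0.601]
ft_force: [0.2, -12.6, -0.1]
width: 87.7
grasp_force: 6.5
t: 6.37
ee_pos: [619.1, 101.3, 19.3]
orientation: [-1.924, -1.84, -0.6]
ft_force: [-0.2, -12.0, -1.4]
width: 88.3
grasp_force: 6.2
[-168.41023258  114.72212009   19.3111851 ]
(array([29.4,  1.2, 19.5]), array([ 0.004,  0.007, -0.003]))
```

View pics/s3.png

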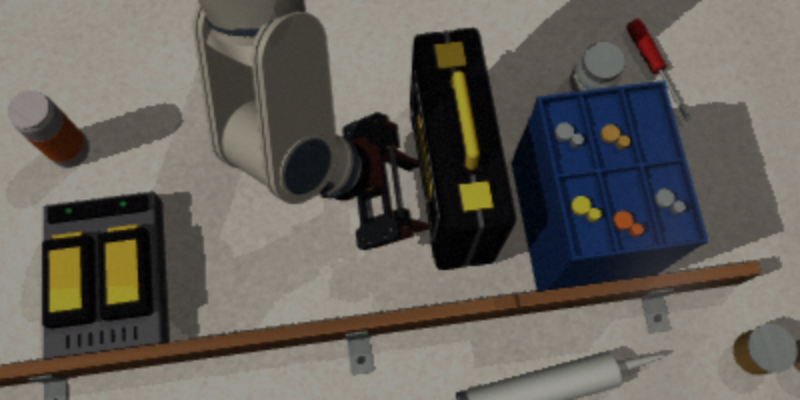

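The case at (465,150) is square to the board with about 45 mm to go to the cabinet. I push on, slower near contact.

```bash
python3 -m inch '[{"xyz":[3.3,0,2.3],"rot":[0,0,0]},{"xyz":[6.6,0,4.6],"rot":[0,0,0]},{"xyz":[9.9,0,6.9],"rot":[0,0,0]},{"xyz":[13.2,0,9.1],"rot":[0,0,0]},{"xyz":[16.5,0,11.3],"rot":[0,0,0]},{"xyz":[19.8,0,13.5],"rot":[0,0,0]},{"xyz":[22.3,0,15.2],"rot":[0,0,0]},{"xyz":[24.8,0,16.9],"rot":[0,0,0]},{"xyz":[27.3,0,18.6],"rot":[0,0,0]},{"xyz":[29,0,19.7],"rot":[0,0,0]}]'
python3 -m inch '[{"xyz":[0.8,0,0.6],"rot":[0,0,0]},{"xyz":[1.6,0,1.1],"rot":[0,0,0]},{"xyz":[2.5,0,1.7],"rot":[0,0,0]},{"xyz":[3.3,0,2.3],"rot":[0,0,0]}]'
python3 -c "
from h import *
print(up(ctrl.get_obs()['ee_pos']))"
```

```text
t: 7.25
ee_pos: [620.3, 136.6, 19.4]
orientation: [-1.923, -1.84, -0.6]
ft_force: [-0.3, -11.8, -3.6]
width: 88.0
grasp_force: 5.8
t: 7.58
ee_pos: [620.4, 140.4, 19.4]
orientation: [-1.923, -1.84, -0.6]
ft_force: [-0.9, -12.2, -2.3]
width: 88.0
grasp_force: 5.9
[-168.63561804  153.80703113   19.40614132]
```

```bash
python3 -m inch '[{"xyz":[0.8,0,0.6],"rot":[0,0,0]},{"xyz":[1.6,0,1.1],"rot":[0,0,0]},{"xyz":[2.5,0,1.7],"rot":[0,0,0]},{"xyz":[3.3,0,2.3],"rot":[0,0,0]}]'
python3 -m inch '[{"xyz":[0.8,0,0.6],"rot":[0,0,0]},{"xyz":[1.6,0,1.1],"rot":[0,0,0]},{"xyz":[2.5,0,1.7],"rot":[0,0,0]}]'
```

```text
t: 7.92
ee_pos: [620.6, 144.3, 19.4]
orientation: [-1.923, -1.84, -0.6]
ft_force: [-1.6, -11.9, -3.1]
width: 87.7
grasp_force: 5.9
t: 8.17
ee_pos: [620.7, 147.3, 19.4]
orientation: [-1.923, -1.84, -0.6]
ft_force: [-0.7, -11.9, -3.2]
width: 88.1
grasp_force: 5.8
```

```bash
python3 -m inch '[{"xyz":[0.8,0,0.6],"rot":[0,0,0]},{"xyz":[1.6,0,1.1],"rot":[0,0,0]},{"xyz":[2.5,0,1.7],"rot":[0,0,0]}]'
python3 -m inch '[{"xyz":[0.8,0,0.6],"rot":[0,0,0]},{"xyz":[1.6,0,1.1],"rot":[0,0,0]}]'
python3 - <<'E'
from h import *
print(up(ctrl.get_obs()["ee_pos"]))
im=ctrl.get_image("scene");im2=ctrl.get_image("top")
cv2.imwrite("pics/s4.png",np.hstack([cv2.resize(im[100:280,310:510,::-1],None,fx=2,fy=2),cv2.resize(im2[120:300,180:380,::-1],None,fx=2,fy=2)]))
E
```

```text
t: 8.42
ee_pos: [620.9, 150.1, 19.3]
orientation: [-1.924, -1.841, -0.599]
ft_force: [-1.8, -18.6, -0.3]
width: 88.2
grasp_force: 9.6
t: 8.58
ee_pos: [621.0, 150.4, 19.2]
orientation: [-1.925, -1.843, -0.598]
ft_force: [-4.8, -29.7, 3.1]
width: 87.9
grasp_force: 14.7
[-168.49063979  163.85785372   19.24384155]
```

View pics/s4.png

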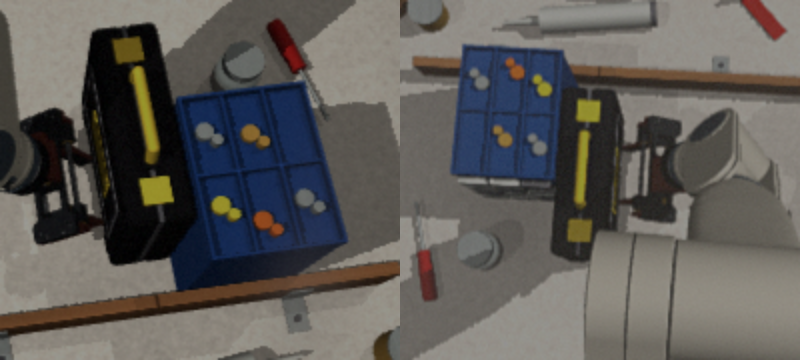

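The case is flush with the cabinet side and contact force rose to 30 N. I back off, lift, and go round to the near end.

```bash
python3 -m inch '[{"xyz":[-12,0,-8],"rot":[0,0,0]},{"xyz":[-33,0,-23],"rot":[0,0,0]},{"xyz":[-57,0,-40],"rot":[0,0,0]},{"xyz":[-60,0,-60],"rot":[0,0,0]},{"xyz":[-40,0,-88],"rot":[0,0,0]},{"xyz":[-20,0,-117],"rot":[0,0,0]},{"xyz":[0,0,-146],"rot":[0,0,0]},{"xyz":[20,0,-175],"rot":[0,0,0]},{"xyz":[40,0,-203],"rot":[0,0,0]},{"xyz":[58,0,-229],"rot":[0,0,0]},{"xyz":[58,0,-229],"rot":[0,0,0]}]'
python3 - <<'E'
from h import *
mt,ms=ctrl.camera_model("top"),ctrl.camera_model("scene")
def A2(t):
    z=-ZU*np.cos(t)+XU*np.sin(t);x=-XU*np.cos(t)-ZU*np.sin(t)
    return R.from_matrix(np.c_[x,np.cross(z,x),z])
o=ctrl.get_obs();print(up(o["ee_pos"]),o["qpos"].round(2))
print(rel(wo((-400,80,240)),A2(np.radians(27))))
im=ctrl.get_image("scene")
for c in blobs(im,(22,120,80),(35,255,255),60):
    q=cv2.minAreaRect(c)
    if 320<q[0][0]<420: w=onz(ms,[q[0]],216)[0];print(np.round(q[0],1),np.round(q[1],1),w.round(1),up(w).round(1))
E
```

```text
t: 9.6
ee_pos: [620.2, 71.3, 248.7]
orientation: [-1.921, -1.843, -0.612]
ft_force: [1.8, -0.0, 0.5]
width: 88.0
grasp_force: 0.0
[-166.10684543   84.73554433  248.67415636] [-0.19  0.45  1.67  0.65  1.2  -0.45]
(array([  -8.5, -233.9,    2. ]), array([ 0.119, -0.831, -1.634]))
[383.4 156.9] [48.5  7. ] [595.4 211.  216. ] [-196.4  223.3  216. ]
[387.9 194.6] [13.6 15. ] [693.3 199.3 216. ] [-98.1 215.5 216. ]
[373.6 124.5] [11.9 14.3] [503.6 206.5 216. ] [-287.9  215.3  216. ]
```

```bash
python3 -m inch '[{"xyz":[0,-17,0],"rot":[0.007,-0.05,-0.1]},{"xyz":[0,-34,0],"rot":[0.014,-0.1,-0.2]},{"xyz":[0,-51,0],"rot":[0.022,-0.15,-0.3]},{"xyz":[0,-68,0],"rot":[0.029,-0.2,-0.4]},{"xyz":[0,-85,0],"rot":[0.036,-0.254,-0.5]},{"xyz":[0,-102,0],"rot":[0.044,-0.305,-0.6]},{"xyz":[0,-119,0],"rot":[0.051,-0.356,-0.7]},{"xyz":[0,-136,0],"rot":[0.058,-0.407,-0.8]},{"xyz":[0,-153,0],"rot":[0.066,-0.458,-0.9]},{"xyz":[0,-170,0],"rot":[0.073,-0.508,-1.0]},{"xyz":[0,-187,0],"rot":[0.08,-0.559,-1.1]},{"xyz":[0,-204,0],"rot":[0.087,-0.61,-1.2]}]' 140
cat >> h.py <<'E'
def A2(t):
    z=-ZU*np.cos(t)+XU*np.sin(t);x=-XU*np.cos(t)-ZU*np.sin(t)
    return R.from_matrix(np.c_[x,np.cross(z,x),z])
E
python3 - <<'E'
from h import *
o=ctrl.get_obs();print(up(o["ee_pos"]),o["qpos"].round(2))
print(rel(wo((-375,215,240)),A2(np.radians(25))))
E
```

```text
t: 10.65
ee_pos: [411.9, 80.6, 240.8]
orientation: [0.651, 2.828, 0.18]
ft_force: [-1.0, -0.2, 0.1]
width: 39.2
grasp_force: 0.0
[-374.64677805   85.75014095  240.83189367] [ 0.14 -0.04  2.2   0.05  0.71 -1.01]
(array([ 53.3, 117.3,  10.7]), array([ 0.037, -0.196, -0.428]))
```

```bash
python3 -m inch '[{"xyz":[7,14,1],"rot":[0.005,-0.025,-0.053]},{"xyz":[13,29,3],"rot":[0.009,-0.05,-0.107]},{"xyz":[20,44,4],"rot":[0.014,-0.075,-0.16]},{"xyz":[27,59,5],"rot":[0.019,-0.1,-0.214]},{"xyz":[33,73,7],"rot":[0.023,-0.122,-0.267]},{"xyz":[40,88,8],"rot":[0.028,-0.147,-0.32]},{"xyz":[47,103,9],"rot":[0.032,-0.17,-0.375]},{"xyz":[53,117,11],"rot":[0.037,-0.196,-0.428]},{"xyz":[53,117,11],"rot":[0.037,-0.196,-0.428]},{"xyz":[53,117,11],"rot":[0.037,-0.196,-0.428]}]'
python3 - <<'E'
from h import *
o=ctrl.get_obs();print(up(o["ee_pos"]),o["qpos"].round(2))
print(rel(wo((-375,215,130)),A2(np.radians(25))),rel(wo((-375,215,20)),A2(np.radians(25))))
E
```

```text
t: 11.48
ee_pos: [417.8, 209.6, 239.7]
orientation: [0.058, 2.708, -0.011]
ft_force: [0.3, -0.5, -0.2]
width: 39.8
grasp_force: 0.0
[-373.8837405   214.90488358  239.74302713] [ 0.61  0.03  2.18 -0.45  0.62 -0.59]
(array([47.1, -0.1, 99.1]), array([ 0.   , -0.003, -0.003])) (array([ 93.2,  -0.2, 199. ]), array([ 0.   , -0.003, -0.003]))
```

```bash
python3 -m inch '[{"xyz":[12,0,25],"rot":[0,0,0]},{"xyz":[24,0,50],"rot":[0,0,0]},{"xyz":[36,0,75],"rot":[0,0,0]},{"xyz":[47,0,99],"rot":[0,0,0]},{"xyz":[56,0,120],"rot":[0,0,0]},{"xyz":[65,0,140],"rot":[0,0,0]},{"xyz":[74,0,159],"rot":[0,0,0]},{"xyz":[82,0,176],"rot":[0,0,0]},{"xyz":[89,0,190],"rot":[0,0,0]},{"xyz":[93,0,199],"rot":[0,0,0]},{"xyz":[93,0,199],"rot":[0,0,0]}]'
python3 - <<'E'
from h import *
o=ctrl.get_obs();print(up(o["ee_pos"]),o["qpos"].round(2))
print(rel(wo((-300,215,20)),A2(np.radians(25))))
im=ctrl.get_image("scene");im2=ctrl.get_image("top")
cv2.imwrite("pics/s5.png",np.hstack([cv2.resize(im[60:240,310:510,::-1],None,fx=2,fy=2),cv2.resize(im2[120:300,180:380,::-1],None,fx=2,fy=2)]))
E
```

```text
t: 12.4
ee_pos: [425.9, 218.8, 41.6]
orientation: [0.069, 2.741, -0.032]
ft_force: [0.0, 0.3, 0.2]
width: 39.5
grasp_force: 0.0
[-366.12915432  224.4242761    41.57407561] [ 0.61  0.5   2.25 -1.31  0.26  0.35]
(array([-52.6,  -8.3,  45.8]), array([-0.017, -0.036, -0.007]))
```

View pics/s5.png

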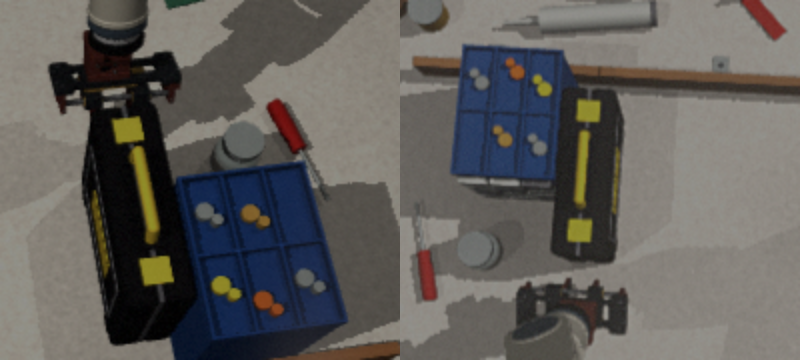

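Fingers are at the near end and clear of the jar, at (480,250) in the right half. Joint 4 sits at its limit, since the wrist is nearly straight, so I hold a little higher and go forward, where the limit relaxes.

```bash
python3 -m inch '[{"xyz":[-8,0,-2],"rot":[0,0,0]},{"xyz":[-16,0,-3.5],"rot":[0,0,0]},{"xyz":[-24.5,0,-5],"rot":[0,0,0]},{"xyz":[-24.5,0,-5],"rot":[0,0,0]},{"xyz":[-24.5,0,-5],"rot":[0,0,0]}]'
python3 - <<'E'
from h import *
o=ctrl.get_obs();print(up(o["ee_pos"]),o["qpos"].round(2))
print(rel(wo((-345,215,35)),A2(np.radians(25))),rel(wo((-283,215,30)),A2(np.radians(25))))
E
```

```text
t: 12.92
ee_pos: [446.4, 218.6, 57.6]
orientation: [0.068, 2.738, -0.029]
ft_force: [-0.2, 0.7, -0.6]
width: 39.8
grasp_force: 0.0
[-345.65720817  225.00645769   57.55327805] [ 0.58  0.47  2.22 -1.12  0.27  0.12]
(array([ 8.2, -9.8, 21.1]), array([-0.015, -0.033, -0.006])) (array([-46.9,  -9. ,  50.1]), array([-0.015, -0.033, -0.006]))
```

```bash
python3 -m inch '[{"xyz":[2,-4,6],"rot":[0,0,0]},{"xyz":[4,-8,11],"rot":[0,0,0]},{"xyz":[1,-8,12.5],"rot":[0,0,0]},{"xyz":[-2,-8,14],"rot":[0,0,0]},{"xyz":[-5.5,-8,15.5],"rot":[0,0,0]},{"xyz":[-9,-8,17],"rot":[0,0,0]},{"xyz":[-12.5,-8,18.5],"rot":[0,0,0]},{"xyz":[-16,-8,20],"rot":[0,0,0]}]'
python3 - <<'E'
from h import *
o=ctrl.get_obs();print(up(o["ee_pos"]),o["qpos"].round(2),o["ft_force"].round(1))
print(rel(wo((-283,215,30)),A2(np.radians(25))))
E
```

```text
t: 13.58
ee_pos: [464.5, 209.0, 44.1]
orientation: [0.064, 2.744, -0.03]
ft_force: [-22.3, 2.3, 16.1]
width: 39.3
grasp_force: 11.0
[-327.12807892  216.12707486   44.07946493] [ 0.54  0.51  2.2  -1.17  0.25  0.13] [-22.3   2.3  16.1]
(array([-35.2,  -0.5,  30.1]), array([-0.015, -0.039, -0.004]))
```

```bash
python3 -m inch '[{"xyz":[-3.7,0,1.6],"rot":[0,0,0]},{"xyz":[-7.4,0,3.2],"rot":[0,0,0]},{"xyz":[-11,0,4.7],"rot":[0,0,0]},{"xyz":[-14.7,0,6.3],"rot":[-0.003,-0.01,0]},{"xyz":[-18.4,0,7.8],"rot":[-0.006,-0.02,0]},{"xyz":[-22,0,9.4],"rot":[-0.01,-0.03,0]},{"xyz":[-25.7,0,11],"rot":[-0.013,-0.039,0]},{"xyz":[-29.4,0,12.5],"rot":[-0.013,-0.039,0]}]'
python3 - <<'E'
from h import *
o=ctrl.get_obs();print(up(o["ee_pos"]),o["qpos"].round(2),o["ft_force"].round(1))
print(rel(wo((-283,215,40)),A2(np.radians(25))))
im=ctrl.get_image("scene");ms=ctrl.camera_model("scene")
for c in blobs(im,(22,120,80),(35,255,255),60):
    q=cv2.minAreaRect(c)
    if 320<q[0][0]<420: w=onz(ms,[q[0]],216)[0];print(np.round(q[0],1),up(w).round(1))
E
```

```text
t: 14.25
ee_pos: [496.4, 207.1, 43.6]
orientation: [0.06, 2.706, -0.015]
ft_force: [-19.8, 0.8, 12.9]
width: 39.6
grasp_force: 10.1
[-295.16675575  215.56257357   43.61844314] [ 0.5   0.54  2.17 -1.31  0.23  0.23] [-19.8   0.8  12.9]
(array([-9.5, -0.5,  8.4]), array([-0.003, -0.001, -0.004]))
[384.6 172.4] [-155.5  218.4  216. ]
[390.2 211.2] [-56.8 213.1 216. ]
[376.2 138.9] [-247.3  214.5  216. ]
```

```bash
python3 -m inch '[{"xyz":[-2.7,0,1.3],"rot":[0,0,0]},{"xyz":[-5.4,0,2.5],"rot":[0,0,0]},{"xyz":[-8.2,0,3.8],"rot":[0,0,0]},{"xyz":[-10.9,0,5.1],"rot":[0,0,0]}]'
python3 -m inch '[{"xyz":[-0.9,0,0.4],"rot":[0,0,0]},{"xyz":[-1.8,0,0.8],"rot":[0,0,0]},{"xyz":[-2.7,0,1.2],"rot":[0,0,0]}]'
```

```text
t: 14.63
ee_pos: [508.5, 206.6, 43.7]
orientation: [0.06, 2.706, -0.016]
ft_force: [-17.8, -0.4, 6.7]
width: 39.8
grasp_force: 8.5
t: 14.88
ee_pos: [511.4, 206.5, 43.8]
orientation: [0.06, 2.706, -0.016]
ft_force: [-16.6, 1.2, 7.3]
width: 39.7
grasp_force: 8.4
```

```bash
python3 -c "
from h import *
o=ctrl.get_obs();print(up(o['ee_pos']),o['qpos'].round(2))"
```

```text
[-280.16551453  215.48703623   43.76262285] [ 0.48  0.55  2.14 -1.24  0.23  0.15]
```

```bash
python3 -m inch '[{"xyz":[-0.9,0,0.4],"rot":[0,0,0]},{"xyz":[-1.8,0,0.8],"rot":[0,0,0]}]'
python3 -m inch '[{"xyz":[-0.9,0,0.4],"rot":[0,0,0]},{"xyz":[-1.4,0,0.6],"rot":[0,0,0]}]'
```

```text
t: 15.05
ee_pos: [513.2, 206.3, 43.7]
orientation: [0.06, 2.706, -0.016]
ft_force: [-21.9, 1.1, 9.1]
width: 39.7
grasp_force: 11.0
t: 15.22
ee_pos: [513.4, 206.3, 43.6]
orientation: [0.06, 2.707, -0.015]
ft_force: [-28.7, 2.1, 16.6]
width: 39.6
grasp_force: 14.1
```

```bash
python3 -m inch '[{"xyz":[-0.7,0,0.3],"rot":[0,0,0]},{"xyz":[-0.7,0,0.3],"rot":[0,0,0]}]'
python3 -m inch '[{"xyz":[10,0,-4],"rot":[0,0,0]},{"xyz":[30,0,-13],"rot":[0,0,0]},{"xyz":[55,0,-23],"rot":[0,0,0]},{"xyz":[55,0,-23],"rot":[0,0,0]}]'
python3 - <<'E'
from h import *
o=ctrl.get_obs();print(up(o["ee_pos"]),o["qpos"].round(2),o["ft_force"].round(1))
for n in("scene","top"):
    im=ctrl.get_image(n);ms=ctrl.camera_model(n)
    for c in blobs(im,(22,120,80),(35,255,255),50):
        q=cv2.minAreaRect(c)
        w=onz(ms,[q[0]],216)[0];u=up(w)
        if -330<u[0]<0 and 180<u[1]<240:print(n,np.round(q[0],1),u.round(1))
    cv2.imwrite(f"pics/f_{n}.png",im[:,:,::-1])
a=cv2.imread("pics/f_scene.png")[90:290,330:530];b=cv2.imread("pics/f_top.png")[130:330,180:380]
cv2.imwrite("pics/f.png",cv2.resize(np.hstack([a,b]),None,fx=2,fy=2))
E
```

```text
t: 15.38
ee_pos: [513.4, 206.3, 43.6]
orientation: [0.059, 2.708, -0.015]
ft_force: [-29.6, 2.9, 16.5]
width: 39.5
grasp_force: 14.7
t: 15.72
ee_pos: [459.1, 212.4, 49.6]
orientation: [0.061, 2.716, -0.022]
ft_force: [-0.7, -0.6, 0.6]
width: 39.4
grasp_force: 0.0
[-332.64085459  219.34335759   49.64879013] [ 0.56  0.5   2.22 -1.31  0.25  0.29] [-0.7 -0.6  0.6]
scene [386.2 179.2] [-137.5  219.1  216. ]
scene [391.6 218. ] [-40.  213.2 216. ]
scene [377.3 145. ] [-230.2  214.2  216. ]
top [272.3 185.9] [-133.2  214.6  216. ]
top [271.3 216. ] [-228.9  211.   216. ]
top [275.5 157. ] [-38.8 211.4 216. ]
```

View pics/f.png

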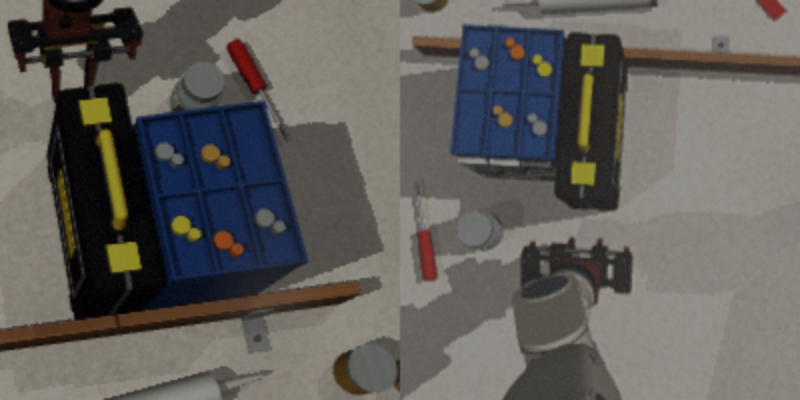

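The far end is against the upstand: centre x is about -135 mm and it is square within about 0.4°. The side is within about 2 mm of the flush reading, and the jar, screwdriver and can are untouched. I lift clear and hand in.

```bash
python3 -m inch '[{"xyz":[-10,0,-22],"rot":[0,0,0]},{"xyz":[-20,0,-44],"rot":[0,0,0]},{"xyz":[-30,0,-66],"rot":[0,0,0]},{"xyz":[-40,0,-90],"rot":[0,0,0]},{"xyz":[-50,0,-112],"rot":[0,0,0]},{"xyz":[-62,0,-136],"rot":[0,0,0]},{"xyz":[-62,0,-136],"rot":[0,0,0]},{"xyz":[-62,0,-136],"rot":[0,0,0]},{"xyz":[-62,0,-136],"rot":[0,0,0]}]'
python3 - <<'E'
from h import *
o=ctrl.get_obs();print(up(o["ee_pos"]),o["ft_force"].round(1))
im=ctrl.get_image("scene");ms=ctrl.camera_model("scene")
for c in blobs(im,(22,120,80),(35,255,255),60):
    u=up(onz(ms,[cv2.minAreaRect(c)[0]],216)[0])
    if -330<u[0]<0 and 180<u[1]<240:print(u.round(1))
print(ctrl.close_job())
E
```

```text
t: 16.57
ee_pos: [463.0, 213.2, 199.0]
orientation: [0.064, 2.713, -0.02]
ft_force: [-0.2, 0.3, 0.2]
width: 39.5
grasp_force: 0.0
[-328.83819532  220.341924    199.00552797] [-0.2  0.3  0.2]
[-137.5  219.1  216. ]
[-40.  213.2 216. ]
[-230.2  214.2  216. ]
the job is handed in; nothing more can be done
None
```

The job is handed in at about 17 s, though no verdict came back: by my camera measurements the drill case stands square within about 0.5°, its far end against the upstand and its broad side within about 2 mm of the drawer cabinet, with the can, jar and screwdriver left alone and the arm clear.

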